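Put three specimen containers back into their own trays

ROBOT

A 7-joint arm with a two-finger parallel gripper is mounted at the origin on the work surface. World frame = base frame: x ahead of the robot, y to its left, z up, the work surface at z = 0. Lengths are in mm, angles in rad, forces in N, time in s.
With the tool pointing down it reaches from about 350 to 900 mm from the base axis. Payload 19.9 kg.
Tool frame: the origin (TCP) lies on the centre line of the jaws, within the pads' length; the fingertips stand 14 mm ahead of it and the grasp point (between the pads) lies 5 mm behind it (finger_overhang is the z of the fingertips in the tool frame, in mm); z points along the fingers, y is the line along which they close (so a half turn about z gives the same grasp; the last joint's range is limited). The gripper opens to 94 mm and grips with 3 to 60 N. Pads are 16 mm wide; open, the fingers measure 119 mm over their backs; the gripper's body (75 mm by 177 mm) begins 78 mm behind the grasp point.
Start: joints at [1.244, 0.417, -0.01, 1.614, 0.005, 1.111, -0.053], TCP at [175.598, -599.805, 219.425] pointing down, gripper open.
Joint ranges: [-2.81, 2.81], [-0.39, 2.02], [-1.27, 1.25], [0.06, 2.57], [-1.19, 4.33], [0.19, 2], [-2.82, 2.82]. Speed limits (rad/s): [1.89, 1.89, 2.39, 2.39, 3.01, 3.01, 3.01].

INTERFACE

Orientations are given as a 3x3 rotation matrix whose columns are the frame's x, y, z axes.
In Python, from plant import get_obs, read_camera, finish_job, finger_overhang gives the robot as it stands. The module is installed in compiled form; this text tells all that it offers.
- The arm moves only by the tool play_rows, never from a script. Its argument "steps" is text: rows parted by semicolons, each of 5 numbers parted by spaces: the shift along the tool's x, y, z in m, then the turn about the tool's z in rad, then the opening, from 0 (shut) to 1 (fully open). A call has 1 to 20 rows; each row is the pose to reach, as a shift and turn from the pose commanded when the call began, along the tool's axes at that moment; what a row does not reach only later rows make up. A row lasts 1/8 s, in which the tool goes at most 62.5 mm and 10.7 degrees, less where a joint would pass 70% of its speed; a pose out of reach is approached as far as the arm can. A call with a gripper value outside its range is refused whole. The fingers move at their own pace and stop on an object; "squeeze" is the grip in N (left out, the last holds). Time passes only in rows, so rows that repeat a pose let the fingers close. It gives the time, the measured TCP pose, the force, the opening and the grip force at its end, in the units of the state.
- get_obs(): the state, without advancing time (a new reading comes with each control period).
- read_camera(name): name is "scene" or "side" or "wrist"; returns a dict with "image" (384x512x3 uint8, blue, green, red), "fx", "fy", "cx", "cy" (pixels), "xyz" and "rotation" of the camera in the world; the wrist camera has in their place "mount" (4x4, takes a point from camera to tool coordinates, whose origin is the TCP and whose axes are the flange's). Camera axes: x right, y up, looking along -z (the intrinsics and any distortion apply to the point x, -y, -z); pixel columns grow to the right and rows downward; lengths in mm; the calibration is good to about 2 mm. A picture is of the moment at which its call begins: read the wrist's pose just before it. There is no depth.
- finish_job(): hands the job in; it is judged then, once.
The state is a dict: "clock": time; "joints": joint angles; "qvel": joint speeds; "tau": joint torques, N m; "ee_pos": TCP position; "ee_rot": TCP orientation; "force": force on the tool from outside, world axes, zero at the start; "torque": the same for the moment, N m; "opening": finger opening in mm; "grip_force": force on a finger pad.
Only numpy, scipy, OpenCV 4.12 (cv2) and the standard library are available. Lean on these libraries where they do the work, as an engineer would, in place of code of your own. Each camera call takes 0.05 s, during which the arm holds its last target. There are 200 camera calls.

TASK

At this finds-store bench each of the three specimen containers has been put back in a tray of the wrong shape. Swap them round, parking one of them upright near the middle of the empty square black rubber pad on the way, so that in the end the jar stands in the middle of the round tray, the square box in the middle of the square tray and the long box lies flat in the middle of the long tray, along it, all let go of. Set each down without dropping it or tipping it over, and leave the mug, the roll of tape and the brush where they are.

Things in the scene. Friction and masses are not known exactly. Their poses are not given: they have to be found in the camera images.
- jar: round amber specimen jar with a white screw lid, standing upright: 56 mm diameter, 62 mm high (lid: the top 16 mm, 55 mm diameter). About 0.16 kg. Origin: centre of its underside; z up. At the start it stands in the long tray.
- square_box: white card box with a square plan, closed: 52 x 52 mm, 55 mm high, rigid, about 0.14 kg. Origin: centre of its underside; x and y along its sides, z up. At the start it stands in the round tray.
- long_box: long grey plastic slide box, closed: 36 mm wide (its x), 100 mm long (its y), 55 mm high, rigid, about 0.20 kg. Origin: centre of its underside, z up. At the start it stands in the square tray.
- round_tray: shallow round aluminium tray, fixed to the bench: 120 mm outer and 112 mm inner diameter, rim 12 mm high above the bench, inner floor 5 mm above the bench. Origin: centre of its underside, on the bench. Home of the jar.
- square_tray: shallow square cardboard tray, fixed: 120 x 120 mm outside, 112 x 112 mm inside, rim 12 mm high, inner floor 5 mm above the bench. Origin: centre of its underside; x and y along its sides. Home of the square box.
- long_tray: shallow oblong cardboard tray, fixed: 74 mm wide (its x), 130 mm long (its y) outside, 66 x 122 mm inside, rim 12 mm high, inner floor 5 mm above the bench. Origin: centre of its underside. Home of the long box, which lies along its y, either way round.
- pad: flat square black rubber pad without a rim, fixed, empty at the start: 130 x 130 mm, 6 mm thick. Origin: centre of its underside. The free spot: park a container near its middle (centre within 35 mm).
- mug: bystander: white mug, 76 mm diameter, 85 mm high, handle on its +y side. Origin: centre of its underside. Leave it alone.
- tape: bystander: white roll of tape lying flat, 72 mm diameter, 24 mm high. Origin: centre of its underside. Leave it alone.
- brush: bystander: hand brush, 170 mm long, lying on the bench along its own x. Origin: in the middle, on its underside. Leave it alone.
Not all that is in view belongs to the job. Of the things shaped like the long_box, the grey one is meant.

How it is judged:
By the outcome, as a careful person would: the job done as asked, in the order asked, and still so for the second after the job is handed in, with the robot touching nothing.
It also fails if it takes over 107 s, if anything falls off the work surface, if the arm or the gripper's body presses on something with over 40 N, if the wrist force passes 120 N, or if a joint passes its speed limit or range.

## Working session

There is one attempt and no reset: what is moved stays moved. The work goes in short steps, Python scripts to look and compute and a tool call to move; the robot and the scene stay as the last step left them, time stands still between calls to the robot, and variables do not carry over. Pictures are saved under pics/ and viewed, at most 17 in all, crops included, and the job is handed in when it is done.

Besides the shell and the picture viewer there is one more tool, called after "Call:" as name(argument=value, ...) on one line, values as JSON. play_rows: Moves the arm, as the interface text tells. Its arguments: {"type":"object","properties":{"steps":{"type":"string"},"squeeze":{"type":"number"}},"required":["steps"]}

```bash
mkdir -p pics; cat > h.py <<'E'
import numpy as np, cv2
from plant import get_obs, read_camera, finish_job, finger_overhang
np.set_printoptions(precision=3,suppress=True)
def ray(c,uv,o=None):
    d=np.array([(uv[0]-c['cx'])/c['fx'],-(uv[1]-c['cy'])/c['fy'],-1.])
    if 'mount' in c:
        M=np.array(c['mount']);R=np.array(o['ee_rot']).reshape(3,3)
        return np.array(o['ee_pos'])+R@M[:3,3], R@M[:3,:3]@d
    return np.array(c['xyz']), np.array(c['rotation']).reshape(3,3)@d
def onz(c,uv,z,o=None):
    p,d=ray(c,uv,o); return p+d*(z-p[2])/d[2]
def proj(c,P):
    q=np.array(c['rotation']).reshape(3,3).T@(np.array(P)-np.array(c['xyz']))
    return c['cx']-c['fx']*q[0]/q[2], c['cy']+c['fy']*q[1]/q[2]
E
python3 - <<'E'
from h import *
o=get_obs(); print({k:o[k] for k in('clock','ee_pos','ee_rot','opening','force')},finger_overhang)
ims=[]
for n in('scene','side','wrist'):
    c=read_camera(n);cv2.imwrite(f'pics/{n}0.png',c['image']);print(n,{k:v for k,v in c.items() if k!='image'})
    ims.append(c['image'])
E
```

```text
{'clock': 0.0, 'ee_pos': array([ 175.491, -599.452,  218.812]), 'ee_rot': array([[ 0.96 ,  0.281, -0.   ],
       [ 0.281, -0.96 ,  0.001],
       [-0.   , -0.001, -1.   ]]), 'opening': 93.62158292790183, 'force': array([-0.605,  0.266, -0.656])} 14.0
scene {'fx': 390.0193376225271, 'fy': 390.0193376225271, 'cx': 254.31001882430618, 'cy': 192.36933359607687, 'xyz': array([1000.717,  532.308,  951.232]), 'rotation': array([[-0.747, -0.537,  0.392],
       [ 0.665, -0.596,  0.451],
       [-0.008,  0.597,  0.802]])}
side {'fx': 418.8814547176172, 'fy': 418.8814547176172, 'cx': 259.19950141903087, 'cy': 187.49984949205285, 'xyz': array([ 340.875, -752.353,  852.86 ]), 'rotation': array([[ 0.971,  0.16 , -0.18 ],
       [-0.24 ,  0.698, -0.675],
       [ 0.017,  0.698,  0.716]])}
wrist {'fx': 295.0038453324446, 'fy': 295.0038453324446, 'cx': 252.86409046157178, 'cy': 190.67574280877355, 'mount': array([[  -0.001,    0.967,    0.253,   72.818],
       [   1.   ,    0.001,    0.001,   -0.815],
       [   0.001,    0.253,   -0.967, -164.281],
       [   0.   ,    0.   ,    0.   ,    1.   ]])}
```

View pics/scene0.png

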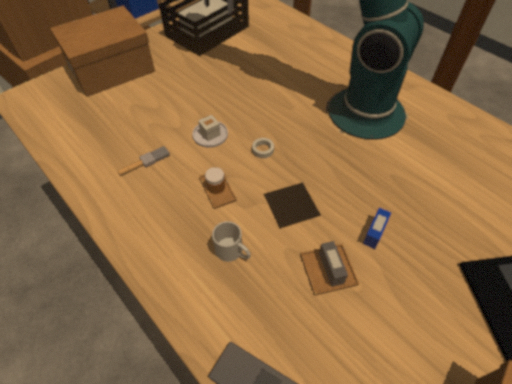

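View pics/side0.png

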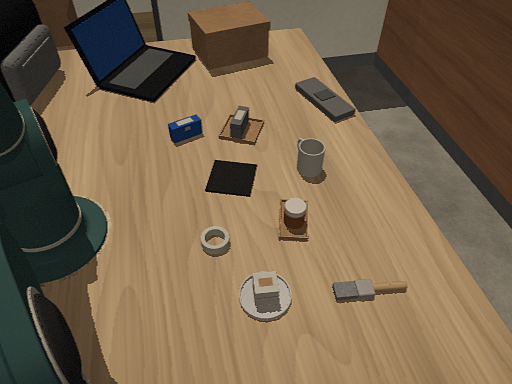

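The scene view shows the round tray with the white box at (209,132), the jar in the long tray at (214,180), the pad at (292,204), the grey long box in the square tray at (329,266) and the mug at (228,240). The blue box at (377,228), side (186,128), has the same shape as the long box. The grey one at scene (333,263), side (240,122), is the one meant. I'll confirm it in a crop and measure everything.

```bash
python3 - <<'E'
from h import *
S=read_camera('scene');D=read_camera('side')
# rough two-view pts: name, scene px, side px, z
for n,a,b,z in [('pad',(292,204),(232,178),6),('lid',(214,175),(295,207),67),('sqtop',(208,123),(265,277),60),('longtop',(333,252),(240,113),60),('roundtray',(210,134),(266,296),10),('sqtray',(329,269),(242,130),8),('mug',(228,231),(312,146),85),('tape',(262,147),(215,240),20),('blue',(378,222),(185,124),50)]:
    print(n,onz(S,a,z)[:2],onz(D,b,z)[:2])
a=cv2.resize(S['image'][110:310,180:400],None,fx=3,fy=3,interpolation=cv2.INTER_CUBIC)
cv2.imwrite('pics/cs.png',a)
b=cv2.resize(D['image'][90:330,160:420],None,fx=2.5,fy=2.5,interpolation=cv2.INTER_CUBIC)
cv2.imwrite('pics/cd.png',b)
E
```

```text
pad [484.381 107.627] [486.196 100.381]
lid [613.912 -90.987] [609.388 -98.314]
sqtop [ 488.981 -283.065] [ 486.575 -273.6  ]
longtop [541.968 307.777] [559.941 331.15 ]
roundtray [ 488.065 -281.639] [ 485.645 -291.666]
sqtray [560.7   320.982] [561.146 309.576]
mug [710.306  92.89 ] [719.615  97.646]
tape [ 404.244 -111.964] [ 400.06  -118.817]
blue [377.112 325.993] [382.88  325.233]
```

View pics/cs.png

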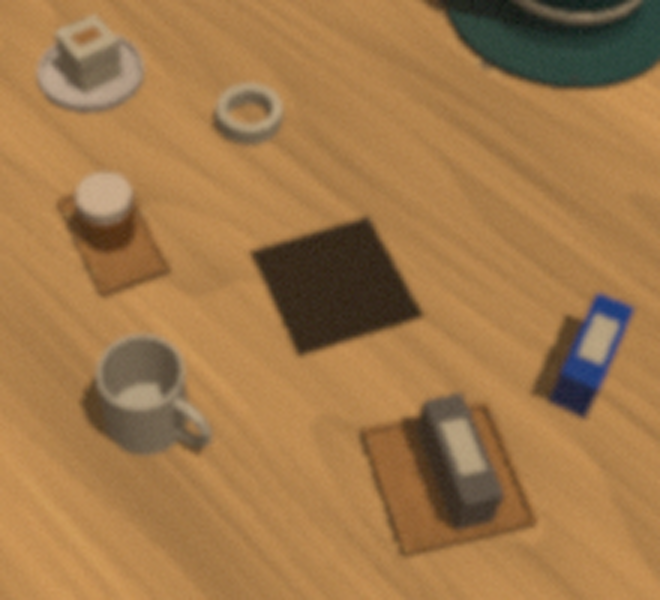

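View pics/cd.png

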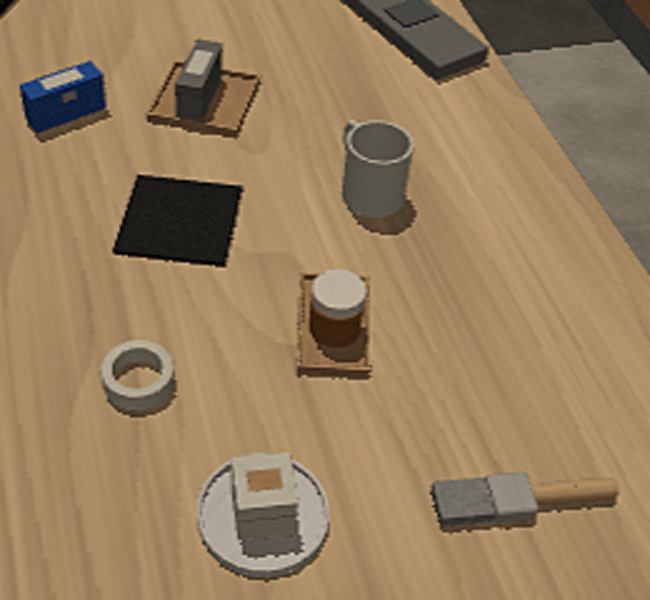

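The crops confirm that the grey box (scene crop 460,460; side crop 198,80) stands in the square tray, and the blue decoy stands on bare bench. Next I'll turn the corner pixels into world positions in both views and check them against the known sizes.

```bash
python3 - <<'E'
from h import *
S=read_camera('scene');D=read_camera('side')
T={'long_tray':(12,[(105,294),(168,268),(58,205)],[(302,275),(369,277),(371,374),(298,374)]),
'sq_tray':(12,[(362,433),(487,405),(534,523),(404,553)],[(180,63),(260,74),(240,134),(149,122)]),
'pad':(6,[(252,254),(368,218),(421,315),(300,353)],[(137,175),(243,185),(225,265),(115,253)]),
'sqbox':(60,[(57,28),(97,17),(120,40),(80,55)],[(233,460),(290,455),(297,505),(235,510)]),
'longbox':(60,[(424,402),(462,397),(498,490),(460,500)],[(193,42),(222,42),(206,88),(178,88)]),
'round':(12,[(91,70)],[(263,513)]),'jar':(67,[(104,190)],[(339,290)])}
for n,(z,a,b) in T.items():
    for c,pp,f in((S,[(180+x/3,110+y/3) for x,y in a],'S'),(D,[(160+x/2.5,90+y/2.5) for x,y in b],'D')):
        P=np.array([onz(c,p,z)[:2] for p in pp]); e=np.diff(P,axis=0)
        print(n,f,P.mean(0),'len',np.linalg.norm(e,axis=1),'ang',np.degrees(np.arctan2(e[:,1],e[:,0])))
o=get_obs();c=read_camera('wrist')
print(onz(c,(c['cx'],c['cy']),0,o), [onz(c,p,0,o)[:2] for p in((0,0),(512,0),(0,384),(512,384))])
E
```

```text
long_tray S [631.767 -64.066] len [ 67.83  140.907] ang [165.297 -76.54 ]
long_tray D [612.965 -92.667] len [ 73.103 132.194  73.299] ang [ -15.306 -107.648  166.856]
sq_tray S [562.482 321.214] len [118.641 116.299 115.737] ang [151.891  60.52  -28.583]
sq_tray D [564.416 309.457] len [109.766 127.584 116.864] ang [ -25.481 -115.65   155.673]
pad S [486.12  108.152] len [127.764 126.34  125.547] ang [158.983  67.859 -22.041]
pad D [487.034 103.6  ] len [128.558 132.657 124.135] ang [ -20.763 -112.347  158.533]
sqbox S [ 481.309 -284.957] len [46.507 46.201 48.018] ang [160.254  85.001 -13.095]
sqbox D [ 484.028 -287.926] len [50.678 49.843 53.008] ang [ -7.44  -98.633 171.833]
longbox S [555.176 321.173] len [33.671 89.016 33.353] ang [146.445  60.592 -26.566]
longbox D [556.796 316.701] len [37.692 99.827 34.543] ang [ -12.47  -114.323  167.408]
round S [ 486.367 -281.663] len [] ang []
round D [ 484.058 -290.408] len [] ang []
jar S [608.55 -94.65] len [] ang []
jar D [611.866 -95.435] len [] ang []
[ 148.655 -606.262    0.   ] [array([ 284.771, -263.487]), array([ 449.412, -828.509]), array([-278.261, -302.861]), array([  -44.489, -1100.098])]
```

Call:
play_rows(steps="0.06 -0.033 0 0 1;0.12 -0.066 0 0 1;0.18 -0.1 0 0 1;0.24 -0.133 0 0 1;0.3 -0.166 0 0 1;0.35 -0.19 0 0 1;0.385 -0.212 0 0 1;0.385 -0.212 0 0 1;0.385 -0.212 0 0 1;0.385 -0.212 0 0 1", squeeze=20)

```text
clock: 1.65
ee_pos: [484.7, -289.4, 219.4]
ee_rot: [[0.96, 0.279, -0.0], [0.279, -0.96, -0.0], [-0.0, 0.0, -1.0]]
force: [-0.6, 1.4, 0.6]
opening: 94.0
grip_force: 0.0
```

```bash
python3 - <<'E'
from h import *
o=get_obs();c=read_camera('wrist');print(o['clock'],o['ee_pos'],o['ee_rot'][:,0],o['force'])
cv2.imwrite('pics/w1.png',c['image']);
E
```

```text
1.65 [ 484.678 -289.385  219.429] [ 0.96   0.279 -0.   ] [-0.602  1.358  0.579]
```

View pics/w1.png

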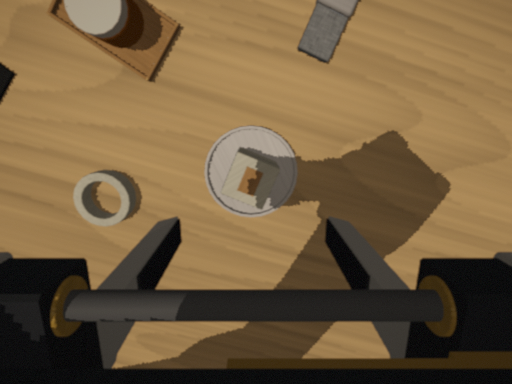

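The wrist view shows the round tray at (251,171) with the square box, its orange label at (250,181); the tape is at (103,199), and the jar's tray is at the top left. I'll fit the tray's outline.

```bash
python3 - <<'E'
from h import *
o=get_obs();im=cv2.imread('pics/w1.png');c=read_camera('wrist')
h=cv2.cvtColor(im,cv2.COLOR_BGR2HSV)
m=((h[...,1]<75)&(h[...,2]>70)).astype(np.uint8)*255
m[:115]=0;m[225:]=0;m[:,:195]=0;m[:,310:]=0
m=cv2.morphologyEx(m,cv2.MORPH_OPEN,np.ones((3,3)))
k=max(cv2.findContours(m,0,1)[0],key=cv2.contourArea)
hl=cv2.convexHull(k)[:,0].astype(float)
P=np.array([onz(c,p,12,o)[:2] for p in hl])
A=np.c_[2*P,np.ones(len(P))];s=np.linalg.lstsq(A,(P**2).sum(1),rcond=None)[0]
print('circle',s[:2],np.sqrt(s[2]+s[0]**2+s[1]**2),'minenc',cv2.minEnclosingCircle(P.astype(np.float32)))
print('label z60',onz(c,(250,181),60,o))
cv2.imwrite('pics/w1c.png',cv2.resize(im[115:225,190:315],None,fx=5,fy=5,interpolation=cv2.INTER_CUBIC))
E
```

```text
circle [ 482.797 -285.544] 59.35139533316221 minenc ((482.7437438964844, -285.76751708984375), 59.67451095581055)
label z60 [ 482.779 -285.341   60.   ]
```

View pics/w1c.png

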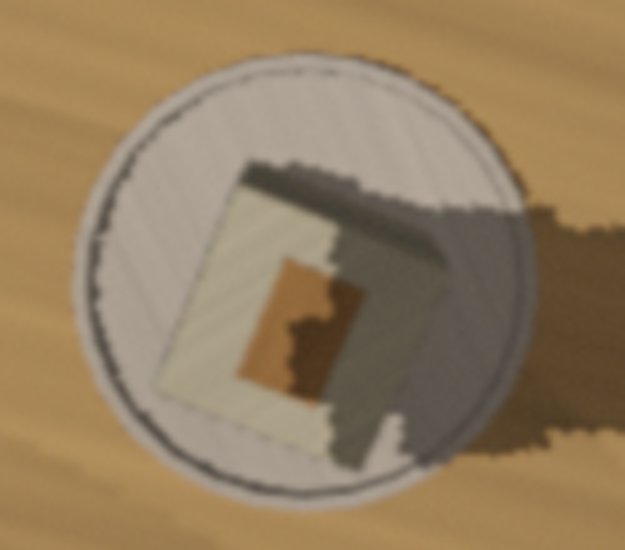

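The crop shows the box top corners at about (240,183), (445,265), (360,470) and (158,388), turned about 22° in the image. The round tray's fitted radius matches its known size. Next I go over the jar.

Call:
play_rows(steps="0.055 -0.047 0 0 1;0.11 -0.095 0 0 1;0.15 -0.13 0 0 1;0.176 -0.151 0 0 1;0.176 -0.151 0 0 1;0.176 -0.151 0 0 1")

```text
clock: 2.5
ee_pos: [611.6, -95.0, 219.3]
ee_rot: [[0.96, 0.28, -0.0], [0.28, -0.96, -0.0], [-0.001, 0.0, -1.0]]
force: [-0.0, -0.3, -0.2]
opening: 94.4
grip_force: 0.0
```

```bash
python3 - <<'E'
from h import *
o=get_obs();c=read_camera('wrist');print(o['clock'],o['ee_pos'],o['ee_rot'][:,0],o['force'])
cv2.imwrite('pics/w2.png',c['image']);
class O(dict):pass
o1={'ee_pos':np.array([484.678,-289.385,219.429]),'ee_rot':np.array([[.96,.279,0],[.279,-.96,0],[0,0,-1.]])}
P=np.array([onz(c,(190+x/5,115+y/5),60,o1)[:2] for x,y in((240,183),(445,265),(360,470),(158,388))])
e=np.diff(np.r_[P,P[:1]],axis=0);print('sqbox',P.mean(0),np.linalg.norm(e,axis=1),np.degrees(np.arctan2(e[:,1],e[:,0])))
E
```

```text
2.5 [611.64  -94.981 219.297] [ 0.96   0.28  -0.001] [-0.033 -0.277 -0.16 ]
sqbox [ 483.119 -285.463] [48.862 51.351 50.033 50.352] [-95.72  175.018  83.139  -6.289]
```

View pics/w2.png

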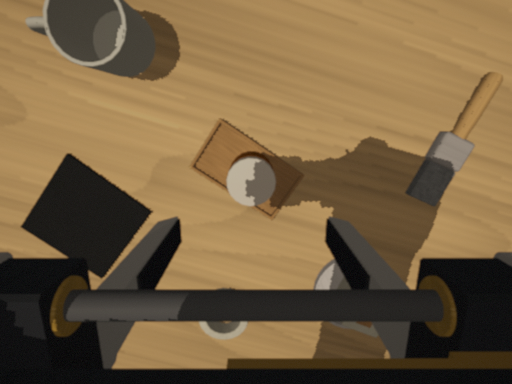

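The view shows the jar lid at (251,181), long tray corners at about (222,120), (302,174), (274,217) and (192,165), pad corners at (68,154), (151,211), (102,277) and (22,227), and the mug at the top left.

```bash
python3 - <<'E'
from h import *
o=get_obs();im=cv2.imread('pics/w2.png');c=read_camera('wrist')
g=cv2.cvtColor(im,cv2.COLOR_BGR2GRAY)
def quad(n,pp,z):
    q=cv2.cornerSubPix(g,np.float32(pp).reshape(-1,1,2),(4,4),(-1,-1),(3,50,.01))[:,0]
    for t in(np.array(pp,float),q):
        P=np.array([onz(c,p,z,o)[:2] for p in t]);e=np.diff(np.r_[P,P[:1]],axis=0)
        print(n,P.mean(0),np.linalg.norm(e,axis=1),np.degrees(np.arctan2(e[:,1],e[:,0])))
quad('long',[(222,120),(302,174),(274,217),(192,165)],12)
quad('pad',[(68,154),(151,211),(102,277),(22,227)],6)
h=cv2.cvtColor(im,cv2.COLOR_BGR2HSV)
m=(h[...,1]<70).astype(np.uint8)*255;m[:145]=0;m[215:]=0;m[:,:215]=0;m[:,290:]=0
m=cv2.morphologyEx(m,cv2.MORPH_OPEN,np.ones((3,3)))
k=max(cv2.findContours(m,0,1)[0],key=cv2.contourArea)
hl=cv2.convexHull(k)[:,0].astype(float);P=np.array([onz(c,p,67,o)[:2] for p in hl])
A=np.c_[2*P,np.ones(len(P))];s=np.linalg.lstsq(A,(P**2).sum(1),rcond=None)[0]
print('jar',s[:2],np.sqrt(s[2]+s[0]**2+s[1]**2),cv2.minEnclosingCircle(P.astype(np.float32)))
E
```

```text
long [612.051 -87.862] [121.318  68.035 126.815  68.422] [-107.594  165.328   72.608  -19.293]
long [611.605 -87.459] [126.404  71.519 123.4    71.069] [-107.877  161.66    71.896  -15.92 ]
pad [484.718 104.914] [125.901 127.175 125.578 127.353] [-111.503  157.749   68.58   -22.105]
pad [484.939 104.948] [128.286 128.473 129.615 129.261] [-111.931  157.958   68.413  -22.629]
jar [610.697 -91.799] 26.84443322578501 ((610.6927490234375, -91.69906616210938), 27.399906158447266)
```

Call:
play_rows(steps="0 -0.0035 0.05 0 1;0 -0.0035 0.1 0 1;0 -0.0035 0.14 0 1;0 -0.0035 0.17 0 1;0 -0.0035 0.185 0 1;0 -0.0035 0.185 0 1;0 -0.0035 0.185 0 1;0 -0.0035 0.185 0 0.4;0 -0.0035 0.185 0 0.4;0 -0.0035 0.185 0 0.4;0 -0.0035 0.185 0 0.4;0 -0.0035 0.185 0 0.4;0 -0.0035 0.185 0 0.4", squeeze=20)

```text
clock: 4.22
ee_pos: [611.1, -90.6, 34.5]
ee_rot: [[0.96, 0.281, 0.0], [0.281, -0.96, -0.0], [0.0, 0.0, -1.0]]
force: [-1.0, -0.9, 3.4]
opening: 55.8
grip_force: 20.0
```

Call:
play_rows(steps="0 0 -0.015 0 0.4;0 0 -0.045 0 0.4;0 0 -0.075 0 0.4;-0.005 -0.017 -0.09 0 0.4;-0.015 -0.05 -0.09 0 0.4;-0.025 -0.085 -0.09 0 0.4;-0.035 -0.12 -0.09 0 0.4;-0.045 -0.155 -0.09 0 0.4;-0.055 -0.19 -0.09 0 0.4;-0.062 -0.212 -0.09 0 0.4;-0.066 -0.2235 -0.085 0 0.4;-0.066 -0.2235 -0.06 0 0.4;-0.066 -0.2235 -0.035 0 0.4;-0.066 -0.2235 -0.015 0 0.4;-0.066 -0.2235 -0.006 0 0.4;-0.066 -0.2235 -0.003 0 0.4;-0.066 -0.2235 -0.003 0 0.4")

```text
clock: 6.35
ee_pos: [485.1, 105.5, 37.8]
ee_rot: [[0.96, 0.281, 0.0], [0.281, -0.96, 0.0], [0.0, -0.0, -1.0]]
force: [0.1, 0.1, -1.3]
opening: 56.0
grip_force: 20.0
```

Call:
play_rows(steps="0 0 0.0015 0 0.4;0 0 0.002 0 0.4;0 0 0.002 0 0.4;0 0 0.002 0 0.7;0 0 0.002 0 1;0 0 0.002 0 1;0 0 0.002 0 1;0 0 -0.03 0 1;0 0 -0.08 0 1;0 0 -0.13 0 1;0 0 -0.18 0 1;0.02 0.055 -0.182 0 1;0.035 0.11 -0.182 0 1;0.05 0.165 -0.182 0 1;0.06 0.205 -0.182 0 1;0.066 0.22 -0.182 0 1;0.066 0.22 -0.182 0 1;0.066 0.22 -0.182 0 1")

```text
clock: 8.6
ee_pos: [609.6, -85.3, 219.5]
ee_rot: [[0.959, 0.283, -0.0], [0.283, -0.959, 0.001], [0.0, -0.001, -1.0]]
force: [0.3, 0.8, 0.2]
opening: 93.9
grip_force: 0.0
```

```bash
python3 - <<'E'
from h import *
o=get_obs();c=read_camera('wrist');print(o['clock'],o['ee_pos'],o['ee_rot'][:,0],o['force'])
cv2.imwrite('pics/w3.png',c['image']); im=c['image']
x,y=185,95
cv2.imwrite('pics/w3c.png',cv2.resize(im[y:y+140,x:x+140],None,fx=4,fy=4,interpolation=cv2.INTER_CUBIC))
E
```

```text
8.6 [609.638 -85.338 219.519] [0.959 0.283 0.   ] [0.297 0.792 0.161]
```

View pics/w3c.png

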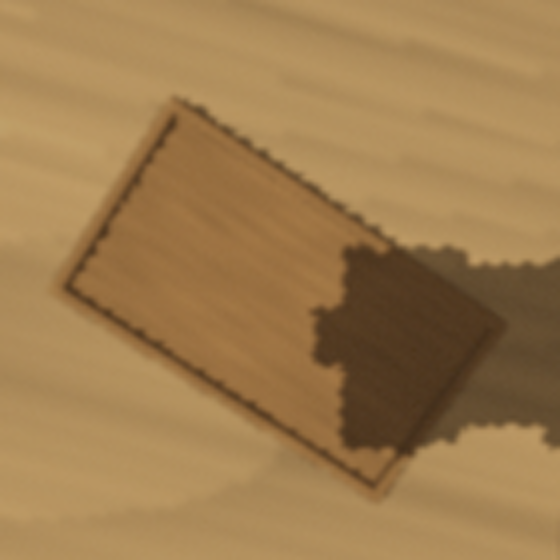

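The crop shows the empty long tray with outer corners at (175,97), (508,323), (378,502) and (55,290).

```bash
cat >> h.py <<'E'
def quad(c,o,pp,z,n=''):
    P=np.array([onz(c,p,z,o)[:2] for p in pp]);e=np.diff(np.r_[P,P[:1]],axis=0)
    print(n,P.mean(0),np.linalg.norm(e,axis=1),np.degrees(np.arctan2(e[:,1],e[:,0])))
E
python3 - <<'E'
from h import *
o=get_obs();c=read_camera('wrist')
quad(c,o,[(185+x/4,95+y/4) for x,y in((175,97),(508,323),(378,502),(55,290))],12)
E
```

```text
[610.579 -87.236] [127.041  73.259 127.033  71.795] [-107.394  162.921   71.946  -17.059]
```

Call:
play_rows(steps="0 -0.055 0 0 1;0 -0.11 0 0 1;0.005 -0.165 0 0 1;0.01 -0.22 0 0 1;0.02 -0.275 0 0 1;0.03 -0.33 0 0 1;0.045 -0.38 0 0 1;0.064 -0.4 0 0 1;0.064 -0.4 0 0 1;0.064 -0.4 0 0 1;0.064 -0.4 0 0 1")

```text
clock: 10.07
ee_pos: [559.0, 313.9, 219.7]
ee_rot: [[0.96, 0.28, 0.0], [0.28, -0.96, -0.0], [0.0, 0.0, -1.0]]
force: [0.6, 0.5, 1.2]
opening: 93.8
grip_force: 0.0
```

```bash
python3 - <<'E'
from h import *
o=get_obs();c=read_camera('wrist');print(o['clock'],o['ee_pos'],o['ee_rot'][:,0],o['force'])
im=c['image'];cv2.imwrite('pics/w4.png',im)
for P in((562,313,12),): print(1)
x,y=155,65
cv2.imwrite('pics/w4c.png',cv2.resize(im[y:y+190,x:x+190],None,fx=3,fy=3,interpolation=cv2.INTER_CUBIC))
E
```

```text
10.075 [559.042 313.875 219.736] [0.96 0.28 0.  ] [0.611 0.466 1.191]
1
```

View pics/w4c.png

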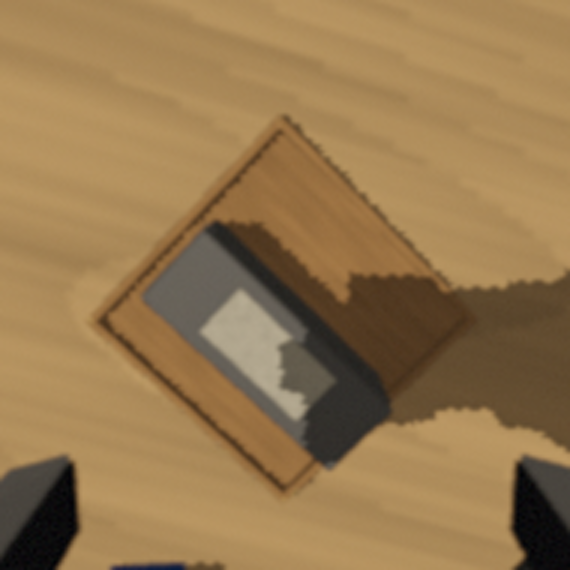

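The crop shows square tray corners at (283,113), (475,317), (287,497) and (92,320), and the grey box's top corners at (209,226), (390,409), (333,470) and (143,295).

```bash
python3 - <<'E'
from h import *
o=get_obs();c=read_camera('wrist')
f=lambda L:[(155+x/3,65+y/3) for x,y in L]
quad(c,o,f(((283,113),(475,317),(287,497),(92,320))),12,'sqtray')
quad(c,o,f(((209,226),(390,409),(333,470),(143,295))),60,'longbox')
print(o['joints'])
E
```

```text
sqtray [559.505 319.338] [116.832 115.111 116.14  117.899] [-119.404  151.905   61.963  -27.774]
longbox [553.988 322.44 ] [96.639 32.801 98.8   35.52 ] [-119.494  155.269   62.146  -28.52 ]
[-0.261  0.477 -0.413  1.559  0.204  1.148 -2.003]
```

Call:
play_rows(steps="-0.0025 -0.0095 0 -0.18 1;-0.0025 -0.0095 0 -0.36 1;-0.0025 -0.0095 0.02 -0.54 1;-0.0025 -0.0095 0.05 -0.72 1;-0.0025 -0.0095 0.08 -0.785 1;-0.0025 -0.0095 0.12 -0.785 1;-0.0025 -0.0095 0.155 -0.785 1;-0.0025 -0.0095 0.175 -0.785 1;-0.0025 -0.0095 0.185 -0.785 1;-0.0025 -0.0095 0.185 -0.785 1;-0.0025 -0.0095 0.185 -0.785 1")

```text
clock: 11.55
ee_pos: [554.6, 323.6, 35.6]
ee_rot: [[0.48, 0.877, 0.001], [0.877, -0.48, 0.001], [0.001, 0.001, -1.0]]
force: [-0.8, 0.3, -0.3]
opening: 93.9
grip_force: 0.0
```

Call:
play_rows(steps="0 0 0 0 0.2;0 0 0 0 0.2;0 0 0 0 0.2;0 0 0 0 0.2;0 0 0 0 0.2;0 0 0 0 0.2;0 0 0 0 0.2", squeeze=25)

```text
clock: 12.42
ee_pos: [554.0, 323.2, 34.4]
ee_rot: [[0.48, 0.877, -0.0], [0.877, -0.48, 0.0], [0.0, -0.0, -1.0]]
force: [0.2, -0.5, 0.3]
opening: 36.3
grip_force: 24.9
```

Call:
play_rows(steps="0 0 -0.015 0 0.2;0 0 -0.045 0 0.2;0 0 -0.075 0 0.2;-0.01 0.0074 -0.095 0 0.2;-0.04 0.03 -0.1 0 0.2;-0.08 0.0593 -0.1 -0.03 0.2;-0.12 0.089 -0.1 -0.06 0.2;-0.16 0.1187 -0.1 -0.09 0.2;-0.2 0.1483 -0.1 -0.12 0.2;-0.24 0.178 -0.1 -0.15 0.2;-0.28 0.2077 -0.1 -0.18 0.2;-0.31 0.23 -0.1 -0.192 0.2;-0.327 0.2425 -0.1 -0.192 0.2;-0.332 0.2463 -0.09 -0.192 0.2;-0.332 0.2463 -0.065 -0.192 0.2;-0.332 0.2463 -0.04 -0.192 0.2;-0.332 0.2463 -0.02 -0.192 0.2;-0.332 0.2463 -0.012 -0.192 0.2;-0.332 0.2463 -0.012 -0.192 0.2")

```text
clock: 14.8
ee_pos: [610.5, -85.8, 46.2]
ee_rot: [[0.304, 0.953, -0.001], [0.953, -0.304, 0.0], [0.0, -0.001, -1.0]]
force: [0.0, 0.6, -2.6]
opening: 36.1
grip_force: 24.9
```

```bash
python3 - <<'E'
from h import *
o=get_obs();c=read_camera('wrist');print(o['clock'],o['ee_pos'],o['ee_rot'][:,0],o['force'])
cv2.imwrite('pics/w5.png',c['image'])
E
```

```text
14.8 [610.497 -85.781  46.228] [0.304 0.953 0.   ] [ 0.024  0.575 -2.568]
```

View pics/w5.png

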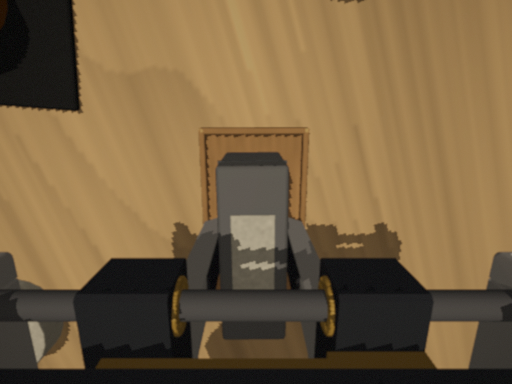

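The box is lined up with the tray: tray inner sides are at columns 206 to 302, box sides at 218 to 288. I'll lower it and let go.

Call:
play_rows(steps="0 0 0.006 0 0.2;0 0 0.01 0 0.2;0 0 0.012 0 0.2;0 0 0.012 0 0.2;0 0 0.012 0 0.5;0 0 0.012 0 0.7;0 0 0.012 0 0.9;0 0 0.012 0 1;0 0 0.012 0 1;0 0 -0.02 0 1;0 0 -0.07 0 1;0 0 -0.12 0 1;0 0 -0.17 0 1;0 0 -0.173 0 1;0 0 -0.173 0 1")

```text
clock: 16.73
ee_pos: [610.3, -86.4, 219.0]
ee_rot: [[0.304, 0.953, -0.0], [0.953, -0.304, -0.0], [-0.0, -0.0, -1.0]]
force: [-0.1, -0.1, -0.5]
opening: 94.1
grip_force: 0.0
```

```bash
python3 - <<'E'
from h import *
o=get_obs();c=read_camera('wrist');print(o['clock'],o['ee_pos'],o['ee_rot'][:,0],o['joints'])
x,y=175,65
cv2.imwrite('pics/w6c.png',cv2.resize(c['image'][y:y+190,x:x+150],None,fx=3,fy=3,interpolation=cv2.INTER_CUBIC))
R=o['ee_rot']; print('to sqbox',R.T@(np.array([483,-285.4,220])-o['ee_pos']))
E
```

```text
16.725 [610.344 -86.425 218.997] [ 0.304  0.953 -0.   ] [ 0.515  0.46  -0.572  1.621  0.268  1.14  -0.431]
to sqbox [-228.286  -60.773   -0.931]
```

View pics/w6c.png

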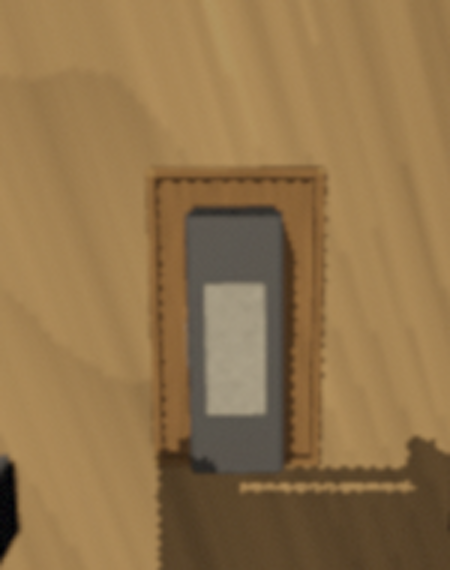

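The long box lies in its tray; box top corners at (188,212), (281,212), (283,471) and (191,469), tray corners at (150,168) and (326,170). I'll check its centring while moving to the square box.

```bash
python3 - <<'E'
from h import *
o=get_obs();c=read_camera('wrist')
f=lambda L:[(175+x/3,65+y/3) for x,y in L]
quad(c,o,f(((150,168),(326,170),(322,465),(157,465))),12,'tray')
quad(c,o,f(((188,212),(281,212),(283,471),(191,469))),60,'box')
E
```

```text
tray [610.865 -86.024] [ 71.764 127.638  73.306 128.486] [ -18.382 -107.038  162.302   72.268]
box [609.945 -84.757] [33.406 98.905 35.643 98.087] [ -17.741 -106.528  160.979   72.181]
```

Call:
play_rows(steps="-0.05 -0.0135 0 -0.06 1;-0.1 -0.027 0 -0.12 1;-0.15 -0.04 0 -0.18 1;-0.2 -0.0535 0 -0.204 1;-0.228 -0.061 0.03 -0.204 1;-0.228 -0.061 0.07 -0.204 1;-0.228 -0.061 0.11 -0.204 1;-0.228 -0.061 0.11 -0.204 1;-0.228 -0.061 0.11 -0.204 1")

```text
clock: 17.95
ee_pos: [483.6, -284.8, 110.3]
ee_rot: [[0.104, 0.995, 0.0], [0.995, -0.104, 0.0], [0.0, 0.0, -1.0]]
force: [0.6, -0.1, 1.2]
opening: 94.0
grip_force: 0.0
```

```bash
python3 - <<'E'
from h import *
o=get_obs();c=read_camera('wrist');print(o['clock'],o['ee_pos'],o['ee_rot'][:,0])
cv2.imwrite('pics/w7.png',c['image'])
E
```

```text
17.95 [ 483.649 -284.848  110.321] [0.104 0.995 0.   ]
```

View pics/w7.png

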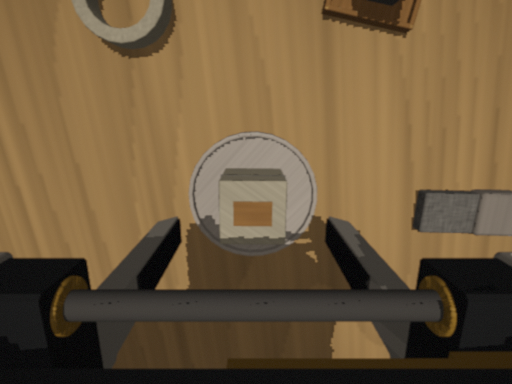

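The long box is centred within 1.5 mm. The square box sits squarely between the jaws, top at (253,209). I'll grasp it.

Call:
play_rows(steps="0 0 0.03 0 1;0 0 0.055 0 1;0 0 0.07 0 1;0 0 0.076 0 1;0 0 0.076 0 1;0 0 0.076 0 0.3;0 0 0.076 0 0.3;0 0 0.076 0 0.3;0 0 0.076 0 0.3;0 0 0.076 0 0.3;0 0 0.076 0 0.3;0 0 0.076 0 0.3", squeeze=20)

```text
clock: 19.5
ee_pos: [483.2, -285.0, 33.5]
ee_rot: [[0.105, 0.994, -0.0], [0.994, -0.105, 0.0], [0.0, -0.0, -1.0]]
force: [-1.0, 0.3, 1.6]
opening: 52.2
grip_force: 20.0
```

```bash
python3 - <<'E'
from h import *
o=get_obs();c=read_camera('wrist');R=o['ee_rot']
o1=dict(o);o1['ee_pos']=np.array([483.649,-284.848,110.321])
quad(c,o1,[(219,180),(287,180),(287,238),(219,238)],60)
print(o['ee_pos'],R[:,0],'via',R.T@(np.array([559.5,319,o['ee_pos'][2]])-o['ee_pos']))
E
```

```text
[ 483.085 -281.944] [50.642 46.599 53.35  46.611] [ -6.05  -94.391 173.962  82.279]
[ 483.164 -284.955   33.484] [0.105 0.994 0.   ] via [608.63   12.618   0.016]
```

Call:
play_rows(steps="0 0 -0.015 0 0.3;0 0 -0.045 0 0.3;0 0 -0.08 0 0.3;0.01 0 -0.105 0 0.3;0.04 0.001 -0.11 0.02 0.3;0.08 0.002 -0.11 0.05 0.3;0.12 0.0025 -0.11 0.08 0.3;0.16 0.003 -0.11 0.11 0.3;0.2 0.004 -0.11 0.14 0.3;0.24 0.005 -0.11 0.17 0.3;0.28 0.006 -0.11 0.2 0.3;0.32 0.007 -0.11 0.23 0.3;0.36 0.0075 -0.11 0.26 0.3;0.4 0.008 -0.11 0.29 0.3;0.44 0.009 -0.11 0.32 0.3;0.48 0.01 -0.11 0.35 0.3;0.52 0.011 -0.11 0.38 0.3;0.56 0.012 -0.11 0.389 0.3;0.59 0.0125 -0.11 0.389 0.3;0.6086 0.0126 -0.11 0.389 0.3")

```text
clock: 22.05
ee_pos: [559.2, 320.5, 144.1]
ee_rot: [[0.473, 0.881, -0.0], [0.881, -0.473, 0.001], [0.001, -0.0, -1.0]]
force: [-0.1, -1.1, -0.5]
opening: 52.2
grip_force: 20.0
```

Call:
play_rows(steps="0 0 0 0 0.3;0 0 0.03 0 0.3;0 0 0.06 0 0.3;0 0 0.085 0 0.3;0 0 0.1 0 0.3;0 0 0.102 0 0.3;0 0 0.102 0 0.3")

```text
clock: 22.92
ee_pos: [559.9, 319.0, 42.3]
ee_rot: [[0.474, 0.88, 0.001], [0.88, -0.474, 0.0], [0.001, 0.0, -1.0]]
force: [0.3, -0.5, -0.9]
opening: 51.6
grip_force: 20.0
```

```bash
python3 - <<'E'
from h import *
o=get_obs();c=read_camera('wrist');print(o['clock'],o['ee_pos'],o['ee_rot'][:,0],o['force'])
cv2.imwrite('pics/w8.png',c['image'])
E
```

```text
22.925 [559.893 318.981  42.314] [0.474 0.88  0.001] [ 0.346 -0.483 -0.898]
```

View pics/w8.png

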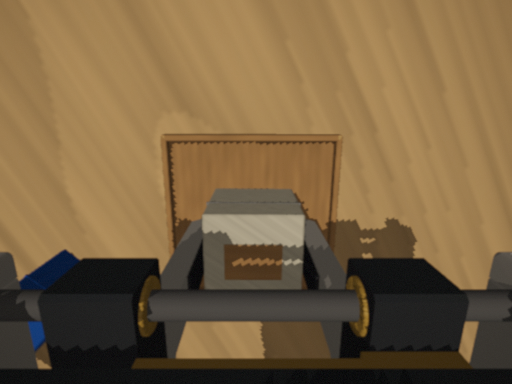

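The square box is centred over the square tray: tray at columns 165 to 338, box at 204 to 304. I'll lower it, let go and move over to the jar.

Call:
play_rows(steps="0 0 0.005 0 0.3;0 0 0.008 0 0.3;0 0 0.0085 0 0.3;0 0 0.0085 0 0.3;0 0 0.0085 0 0.6;0 0 0.0085 0 0.8;0 0 0.0085 0 1;0 0 0.0085 0 1;0 0 0.0085 0 1;0 0 -0.02 0 1;0 0 -0.06 0 1;0 0 -0.11 0 1;0 0 -0.15 0 1;-0.05 0.008 -0.177 0 1;-0.1 0.016 -0.177 0 1;-0.15 0.024 -0.177 0 1;-0.2 0.032 -0.177 0 1;-0.2235 0.0357 -0.177 0 1;-0.2235 0.0357 -0.177 0 1;-0.2235 0.0357 -0.177 0 1")

```text
clock: 25.48
ee_pos: [485.1, 106.0, 218.6]
ee_rot: [[0.474, 0.881, 0.0], [0.881, -0.474, 0.0], [0.001, 0.0, -1.0]]
force: [-0.4, 0.4, 0.8]
opening: 94.0
grip_force: 0.0
```

```bash
python3 - <<'E'
from h import *
o=get_obs();c=read_camera('wrist');print(o['clock'],o['ee_pos'],o['ee_rot'][:,0],o['joints'])
im=c['image'];cv2.imwrite('pics/w9.png',im)
h=cv2.cvtColor(im,cv2.COLOR_BGR2HSV)
m=((h[...,1]<70)&(h[...,2]>60)).astype(np.uint8)*255;m[:130]=0;m[230:]=0;m[:,:200]=0;m[:,300:]=0
m=cv2.morphologyEx(m,cv2.MORPH_OPEN,np.ones((3,3)))
k=max(cv2.findContours(m,0,1)[0],key=cv2.contourArea)
P=np.array([onz(c,p,68,o)[:2] for p in k[:,0]]);s=cv2.minEnclosingCircle(P.astype(np.float32));print('jar',s)
print(o['ee_rot'].T@(np.r_[s[0],220]-o['ee_pos']))
E
```

```text
25.475 [485.109 106.029 218.63 ] [0.474 0.881 0.001] [ 0.264  0.235 -0.618  1.911  0.157  1.042 -0.913]
jar ((483.0735778808594, 106.6708755493164), 28.281084060668945)
[-0.398 -2.096 -1.37 ]
```

View pics/w9.png

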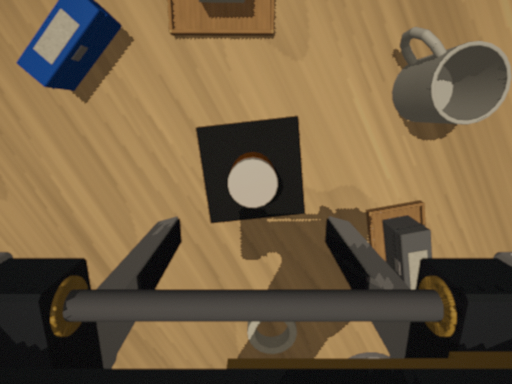

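The jar stands upright near the middle of the pad, lid at (252,182), directly under the jaws. I'll grasp it.

Call:
play_rows(steps="0 -0.001 0.05 0 1;0 -0.001 0.1 0 1;0 -0.001 0.14 0 1;0 -0.001 0.17 0 1;0 -0.001 0.183 0 1;0 -0.001 0.183 0 1;0 -0.001 0.183 0 1;0 -0.001 0.183 0 0.4;0 -0.001 0.183 0 0.4;0 -0.001 0.183 0 0.4;0 -0.001 0.183 0 0.4;0 -0.001 0.183 0 0.4;0 -0.001 0.183 0 0.4", squeeze=20)

```text
clock: 27.15
ee_pos: [484.1, 105.7, 35.5]
ee_rot: [[0.474, 0.88, -0.0], [0.88, -0.474, -0.0], [-0.0, -0.0, -1.0]]
force: [-0.9, -0.1, 2.8]
opening: 56.0
grip_force: 20.0
```

```bash
python3 - <<'E'
from h import *
o=get_obs();print(o['ee_pos'],o['opening'],o['ee_rot'].T@(np.array([482.8,-285.6,o['ee_pos'][2]])-o['ee_pos']))
E
```

```text
[484.059 105.694  35.499] 55.963227381767204 [-345.094  184.453    0.01 ]
```

Call:
play_rows(steps="0 0 -0.015 0 0.4;0 0 -0.045 0 0.4;0 0 -0.075 0 0.4;-0.01 0.0053 -0.09 0 0.4;-0.04 0.0214 -0.09 0 0.4;-0.075 0.04 -0.09 0 0.4;-0.11 0.0588 -0.09 0 0.4;-0.145 0.0775 -0.09 0 0.4;-0.18 0.0962 -0.09 0 0.4;-0.215 0.115 -0.09 0 0.4;-0.25 0.1336 -0.09 0 0.4;-0.285 0.1523 -0.09 0 0.4;-0.315 0.1684 -0.09 0 0.4;-0.335 0.179 -0.09 0 0.4;-0.345 0.1845 -0.08 0 0.4;-0.345 0.1845 -0.055 0 0.4;-0.345 0.1845 -0.03 0 0.4;-0.345 0.1845 -0.012 0 0.4;-0.345 0.1845 -0.008 0 0.4;-0.345 0.1845 -0.008 0 0.4")

```text
clock: 29.65
ee_pos: [483.1, -285.3, 43.7]
ee_rot: [[0.474, 0.881, 0.0], [0.881, -0.474, 0.0], [0.0, 0.0, -1.0]]
force: [0.2, -0.2, -1.3]
opening: 55.6
grip_force: 20.0
```

Call:
play_rows(steps="0 0 0.005 0 0.4;0 0 0.008 0 0.4;0 0 0.009 0 0.4;0 0 0.009 0 0.4;0 0 0.009 0 0.4")

```text
clock: 30.28
ee_pos: [482.9, -285.5, 34.5]
ee_rot: [[0.474, 0.88, 0.0], [0.88, -0.474, -0.0], [0.0, 0.0, -1.0]]
force: [-0.6, 0.6, 1.0]
opening: 55.6
grip_force: 20.0
```

Call:
play_rows(steps="0 0 0 0 0.7;0 0 0 0 0.9;0 0 0 0 1;0 0 0 0 1;0 0 0 0 1;0 0 -0.03 0 1;0 0 -0.08 0 1;0 0 -0.13 0 1;0 0 -0.18 0 1;-0.05 0 -0.18 0 1;-0.1 0 -0.18 0 1;-0.1 0 -0.18 0 1;-0.1 0 -0.18 0 1")

```text
clock: 31.9
ee_pos: [435.7, -373.0, 214.4]
ee_rot: [[0.474, 0.881, 0.0], [0.881, -0.474, 0.0], [0.0, -0.0, -1.0]]
force: [1.1, 1.1, -0.1]
opening: 94.2
grip_force: 0.0
```

```bash
python3 - <<'E'
from h import *
o=get_obs();print(o['clock'],o['ee_pos'],o['force'])
c=read_camera('scene')['image'];w=read_camera('wrist')['image']
a=cv2.resize(c[100:300,170:400],(414,360));b=cv2.resize(w,None,fx=.75,fy=.75)
cv2.imwrite('pics/f.png',np.hstack([a,np.pad(b,((0,72),(0,0),(0,0)))]))
E
```

```text
31.9 [ 435.724 -373.012  214.358] [ 1.129  1.061 -0.103]
```

View pics/f.png

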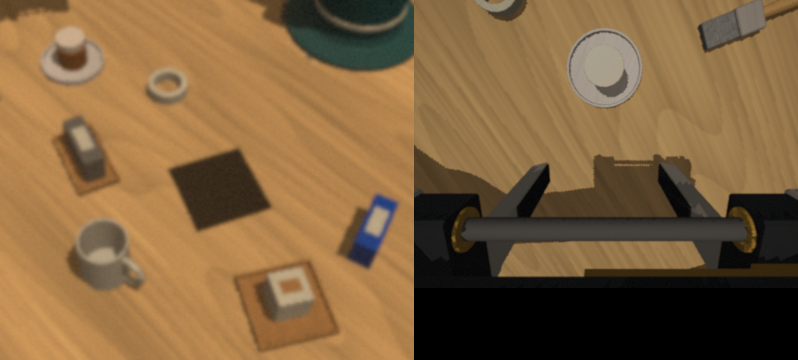

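All three are upright in their own trays: the jar at (70,50), the long box at (83,150) and the square box at (290,290). The pad is empty and the mug, tape and brush are where they were.

```bash
python3 -c "from plant import finish_job; print(finish_job())"
```

```text
the job is handed in; nothing more can be done
None
```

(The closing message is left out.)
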